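# Tip the parts tray to its picking position and lock it with the index plunger

### The job

The tray of nuts on the tilting stand is locked level. Draw its spring plunger out of the hole, tip the tray's front edge down, and let the plunger spring fully home in the middle one of the three holes, so that the tray is locked in its picking position and all the nuts have slid down to the front lip. Keep the nuts in the tray and leave the other things on the bench where they are.

Things in the scene. Friction and masses are not known exactly. Their poses are not given: they have to be found in the camera images.
- stand: Tilting stand of a parts tray, fixed on a 3 mm bench mat: grey base plate 170 x 166 mm, two upright aluminium side plates 10 mm thick, the right one 142 mm high. Origin: under the middle of the base, on the mat. x points from the stand's front (side of the tray's low lip and flange) to its back, y to its left, z up; turned by -3 to 20 degrees. The tray hangs between the plates.
- pivot (a point): Point on the tray's pivot axis (along the stand's y), midway between the plates, 118 mm above the bench. Fixed to the stand; axes as the stand's.
- hole_middle (a point): Centre of the middle (picking) index hole, on the outer face of the left plate, straight above the pivot, 70 mm to its left. The plate's fan-shaped head (top at z = 212 mm) has three 9.6 mm holes on a 75 mm circle round the pivot, 25 degrees apart: the rear one is level, the front one steep.
- tray (a joint): Tilt of the tray, rad: 0 level (locked at the start), grows as the front edge goes down and the plunger swings frontward; 0.436 in the middle hole, 0.873 in the steep one; range -0.03 to 0.90; 0.01 of play in a hole. Stiff hinge (0.25 N m): between holes the tray stays where it is left. Tipping it with the plunger riding on the plate takes 3 to 6 N at the front edge.
- plunger (a joint): How far the spring plunger is drawn out, m: 0 home in a hole, 0.010 its 8 mm round-nosed pin rides on the plate, 0.013 the stop. It sits on a steel lever fixed to the tray, outside the left plate, 75 mm from the pivot, and swings with the tray. Draws out straight to the stand's left (+y); spring 5 N home, 10 N at the stop. Let go, it rides on the plate and snaps into a hole it passes over.
- plunger_neck (a point): Middle of the neck of the plunger's black pull knob, axis along the stand's y. Neck 15.5 mm thick, from 15 mm inward to 12 mm outward of this point; beyond it a round head 32 mm across, 11 mm thick; inward the plunger's steel body, 23 mm across. Free to the front, back and above. Height 186 mm level, 193 mm at the middle hole. Moves with plunger and tray.
- tray_edge (a point): Middle of the upper face of the flange along the tray's front edge (26 mm deep front to back, 110 mm wide), 108 mm in front of the pivot: the place to push the tray down. Height 120 mm level, 74 mm at the middle hole. Moves with the tray.
- tray_floor (a point): Middle of the tray's inside floor, 20 mm below the pivot; axes as the stand's but tilting with the tray. Floor 186 mm front to back, 106 mm wide inside; front lip 20 mm high, its inner face at x = -93 mm; back wall 36 mm high, side walls 36 mm, lower at the front.
- nut0: Loose plated M12 hexagon nut in the tray, 18 mm across flats, 10.8 mm high, about 17 g, slippery: slides down the tray by itself from about 9 to 14 degrees of tilt. Origin: centre of its underside. At the start all nuts lie flat in the rear half of the tray.
- nut1: Loose plated M12 hexagon nut in the tray, 18 mm across flats, 10.8 mm high, about 17 g, slippery: slides down the tray by itself from about 9 to 14 degrees of tilt. Origin: centre of its underside. At the start all nuts lie flat in the rear half of the tray.
- nut2: Loose plated M12 hexagon nut in the tray, 18 mm across flats, 10.8 mm high, about 17 g, slippery: slides down the tray by itself from about 9 to 14 degrees of tilt. Origin: centre of its underside. At the start all nuts lie flat in the rear half of the tray.
- nut3: Loose plated M12 hexagon nut in the tray, 18 mm across flats, 10.8 mm high, about 17 g, slippery: slides down the tray by itself from about 9 to 14 degrees of tilt. Origin: centre of its underside. At the start all nuts lie flat in the rear half of the tray.
- tape_black: Black tape roll, 62 mm across, 17 mm high, lying in front of the stand; a bystander. Origin: centre of its underside.
- esd_brush: Small black brush, 16 x 120 x 17 mm, lying in front of the stand; a bystander. Origin: centre of its underside.
- cutters_orange: Side cutters with orange handles, 142 x 47 x 12 mm, lying behind the shelf post; a bystander. Origin: centre of its underside.

How it is judged:
On the way, in this order (a step that is already met when the one before it is completed fails the run):
1. the plunger is drawn out of the level hole and the tray has left its level position (value of joint plunger above 0.007 m and value of joint tray above 0.07 rad), for 0.1 s.
2. the plunger is home in the middle hole (value of joint plunger below 0.003 m and value of joint tray between 0.406 and 0.466 rad), for 0.2 s.
At the end, for the whole second after the job is handed in: The plunger is fully home (within 3 mm) in the middle hole, the tray's tilt within 0.03 rad of 0.436, and all four nuts lie at rest on the tray's floor in its front end, their middles within 58 mm of the front lip (all of step 2 and x of each of nut0, nut1, nut2, nut3 in the frame of tray_floor below -0.035 m and z of nut0 in the frame of tray_floor between -0.01 and 0.03 m and z of nut1 in the frame of tray_floor between -0.01 and 0.03 m and z of nut2 in the frame of tray_floor between -0.01 and 0.03 m and z of nut3 in the frame of tray_floor between -0.01 and 0.03 m and linear speed of each of nut0, nut1, nut2, nut3 below 0.02 m/s); the robot touches nothing.
It fails at once if a nut leaves the tray (z of any of nut0, nut1, nut2, nut3 in the frame of tray_floor below -0.02 m or z of any of nut0, nut1, nut2, nut3 in the frame of tray_floor above 0.08 m).
It fails at once if a bystander (tape roll, brush or cutters) is shifted by more than 3 cm (distance of any of tape_black, esd_brush, cutters_orange from where it was at the start of the episode above 0.03 m).
It also fails if it takes over 45 s, if anything falls off the work surface, if the arm or the gripper's body presses on something with over 40 N, if the wrist force passes 120 N, or if a joint passes its speed limit or range.

### The arm

A 6-joint arm with a two-finger parallel gripper is mounted at the origin on the work surface; the furniture and walls round the work are solid. World frame = base frame: x ahead of the robot, y to its left, z up, the work surface at z = 0. Lengths are in m, angles in rad, forces in N, time in s.
With the tool pointing down it reaches from about 0.275 to 0.825 m from the base axis. Payload 5.2 kg.
Tool frame: the origin (TCP) lies on the centre line of the jaws, within the pads' length; the fingertips stand 8 mm ahead of it and the grasp point (between the pads) lies 11 mm behind it (robot.tcp_to_tips is the distance from the TCP to the fingertips, in m); z points along the fingers, y is the line along which they close (so a half turn about z gives the same grasp; the last joint's range is limited). The gripper opens to 93 mm and grips with 3 to 60 N. Pads are 15 mm wide; open, the fingers measure 128 mm over their backs; the gripper's body (75 mm by 188 mm) begins 65 mm behind the grasp point.
Start: joints at [-0.203, 0.259, 1.535, -0, 1.348, -0.203], TCP at [0.55, 0, 0.227] pointing down, gripper open.
Joint ranges: [-3.14, 3.14], [-0.91, 2.08], [0.19, 2.58], [-1.22, 4.36], [0.22, 2.71], [-3.12, 3.12]. Speed limits (rad/s): [2.57, 2.57, 3.14, 3.14, 3.14, 3.14].

### API

Orientations are given as a unit quaternion [w, x, y, z].
In Python, from cell import sensors, optics, ticket, robot gives the robot as it stands. The module is installed in compiled form; this text tells all that it offers.
- The arm moves only by the tool step_arm, never from a script. Its argument "plan" is a list of rows, each an object with "slide": the shift along the tool's x, y, z in m, a list of three; "rotation": the turn, a rotation vector about the tool's x, y, z in rad, a list of three. A call has exactly 10 rows; each row shifts and turns the commanded pose from where the row before left it, along the tool's axes as they then stand; what a row does not reach is not made up. A row lasts 1/8 s, in which the tool goes at most 62.5 mm and 10.7 degrees, less where a joint would pass 70% of its speed; a pose out of reach is approached as far as the arm can. A call with a gripper value outside its range is refused whole. "hand" is the finger opening in m, from 0 to 0.093, set as the call begins (left out, the last holds). The fingers move at their own pace and stop on an object; "newtons" is the grip in N (left out, the last holds). Time passes only in rows, so rows that do not move let the fingers close, or fill a call up. It gives the time, the measured TCP pose, the force, the opening and the grip force at its end, in the units of the state.
- sensors.get_state(): the state, without advancing time (a new reading comes with each control period).
- optics.read_camera(name): name is "scene" or "side" or "wrist"; returns a dict with "color" (420x560x3 uint8, blue, green, red), "intrinsics" (3x3 intrinsics, pixels), "k1" (the pictures are not rectified: a ray, as slopes to the right and down, at radius r is drawn at 1 + k1 r^2 times it, then the intrinsics apply), "cam_to_world" (4x4, takes a point from camera to world coordinates); the wrist camera has in their place "T_tool_cam" (4x4, takes a point from camera to tool coordinates, whose origin is the TCP and whose axes are the flange's). Camera axes: x right, y down, z forward; pixel columns grow to the right and rows downward; lengths in m; the calibration is good to about 2 mm. A picture is of the moment at which its call begins: read the wrist's pose just before it. There is no depth.
- ticket.sign_off(): hands the job in; it is judged then, once.
Trained networks look in the newest picture that a camera, given by its name, has taken for a name from the list of things; names that differ only in an ending like _2 or _b are one class to them, and where a whole thing is asked for, a point or a joint stands for the part that bears it (a point fixed in the world has none). Each returns a list of dicts, best first, with "conf" (0 to 1); they miss things now and then, are a little off and sometimes report something else, mostly with a low value. They report only what shows in the picture. A call takes as long as a camera call.
- optics.recognise(camera, query): "at" ([x, y, z] in m, in world coordinates, good to about 4 mm: the middle of the surface that is visible of it).
- optics.regions_of(camera, query): "pixels" (420x560 bool, what is visible of it).
The state is a dict: "t": time; "joints": joint angles; "joint_vel": joint speeds; "joint_torque": joint torques, N m; "tool_pos": TCP position; "ee_rot": TCP orientation; "ft_force": force on the tool from outside, world axes, zero at the start; "moment": the same for the moment, N m; "gripper_width": finger opening in m; "gripper_force": force on a finger pad.
Only numpy, scipy, OpenCV 4.12 (cv2) and the standard library are available. Lean on these libraries where they do the work, as an engineer would, in place of code of your own. Each camera call takes 0.05 s, during which the arm holds its last target. There are 200 camera calls.

## Working session

There is one attempt and no reset: what is moved stays moved. The work goes in short steps, Python scripts to look and compute and a tool call to move; the robot and the scene stay as the last step left them, time stands still between calls to the robot, and variables do not carry over. Pictures are saved under pics/ and viewed, at most 10 in all, crops included, and the job is handed in when it is done.

Besides the shell and the picture viewer there is one more tool, called as name(argument=value, ...), one argument or row to a line, values as JSON. step_arm: Moves the arm, as the interface text tells. Its arguments: {"type":"object","properties":{"plan":{"type":"array","items":{"type":"object","properties":{"slide":{"type":"array","items":{"type":"number"}},"rotation":{"type":"array","items":{"type":"number"}}}}},"hand":{"type":"number"},"newtons":{"type":"number"}},"required":["plan"]}

```bash
mkdir -p pics; cat > h.py <<'E'
import numpy as np, cv2
from cell import sensors, optics, ticket, robot
from scipy.spatial.transform import Rotation as R
def pose():
    s=sensors.get_state(); q=s["ee_rot"]; T=np.eye(4); T[:3,:3]=R.from_quat([q[1],q[2],q[3],q[0]]).as_matrix(); T[:3,3]=s["tool_pos"]; return T
def cam(n):
    T=pose(); c=optics.read_camera(n)
    c["T"]=c["cam_to_world"] if n!="wrist" else T@c["T_tool_cam"]
    return c
def proj(c,p):
    T=np.array(c["T"]); q=T[:3,:3].T@(np.array(p)-T[:3,3]); x=q[:2]/q[2]; x=x*(1+c["k1"]*(x@x)); K=np.array(c["intrinsics"]); return K[:2,:2]@x+K[:2,2]
def ray(c,uv):
    K=np.array(c["intrinsics"]); x=cv2.undistortPoints(np.array([[uv]],float),K,np.array([c["k1"],0,0,0.]))[0,0]
    T=np.array(c["T"]); d=T[:3,:3]@[x[0],x[1],1]; return T[:3,3],d/np.linalg.norm(d)
def tri(obs):
    A=0;b=0
    for c,uv in obs:
        o,d=ray(c,uv);P=np.eye(3)-np.outer(d,d);A=A+P;b=b+P@o
    return np.linalg.solve(A,b)
E
python3 - <<'E'
from h import *
for n in ["scene","side","wrist"]:
    c=cam(n); cv2.imwrite(f"pics/{n}0.png",c["color"]); print(n,np.round(c["T"],3).tolist())
    for q in ["stand","plunger","plunger_neck","tray_edge","tray_floor","tray","nut0","tape_black","esd_brush","cutters_orange","hole_middle","pivot"]:
        try: print(q,[(round(r["conf"],2),np.round(r["at"],3).tolist()) for r in optics.recognise(n,q)][:5])
        except Exception as e: print(q,e)
E
```

```text
scene [[-0.98, 0.178, -0.085, 0.58], [0.197, 0.861, -0.468, 0.484], [-0.01, -0.476, -0.88, 0.965], [0.0, 0.0, 0.0, 1.0]]
stand [(0.92, [0.551, 0.129, 0.101]), (0.3, [0.626, 0.118, 0.11])]
plunger [(0.66, [0.678, -0.144, 0.005]), (0.65, [0.587, 0.229, 0.195]), (0.48, [0.55, 0.13, 0.1])]
plunger_neck [(0.55, [0.59, 0.23, 0.192])]
tray_edge [(0.84, [0.558, 0.097, 0.098])]
tray_floor [(0.68, [0.556, 0.092, 0.099])]
tray [(0.63, [0.552, 0.093, 0.098])]
nut0 [(0.37, [0.627, 0.12, 0.106])]
tape_black [(0.74, [0.587, 0.23, 0.195]), (0.57, [0.39, 0.172, 0.024])]
esd_brush [(0.67, [0.398, 0.079, 0.012])]
cutters_orange [(0.76, [0.679, -0.148, 0.003]), (0.73, [0.553, 0.094, 0.098])]
hole_middle [(0.62, [0.552, 0.128, 0.102])]
pivot [(0.64, [0.554, 0.128, 0.099])]
side [[0.826, -0.416, 0.38, 0.165], [-0.563, -0.593, 0.576, -0.478], [-0.014, -0.69, -0.724, 0.778], [0.0, 0.0, 0.0, 1.0]]
stand [(0.85, [0.527, 0.097, 0.097]), (0.68, [0.517, 0.119, 0.1])]
plunger [(0.62, [0.59, 0.227, 0.195])]
plunger_neck [(0.68, [0.587, 0.228, 0.197])]
tray_edge [(0.72, [0.522, 0.119, 0.103])]
tray_floor [(0.58, [0
[... 371 characters left out ...]
[0.521, 0.101, 0.097])]
wrist [[1.0, -0.0, -0.001, 0.551], [-0.001, -0.97, -0.242, 0.067], [-0.001, 0.242, -0.97, 0.384], [0.0, 0.0, 0.0, 1.0]]
stand [(0.85, [0.548, 0.112, 0.103])]
plunger [(0.38, [0.573, 0.068, 0.11])]
plunger_neck []
tray_edge [(0.63, [0.546, 0.112, 0.097]), (0.61, [0.383, 0.177, 0.019])]
tray_floor [(0.75, [0.548, 0.113, 0.102])]
tray [(0.7, [0.55, 0.117, 0.099])]
nut0 [(0.9, [0.602, 0.147, 0.107]), (0.7, [0.626, 0.115, 0.107]), (0.62, [0.572, 0.092, 0.109]), (0.57, [0.578, 0.067, 0.107])]
tape_black [(0.66, [0.382, 0.178, 0.024])]
esd_brush [(0.76, [0.428, 0.026, 0.012])]
cutters_orange []
hole_middle [(0.55, [0.554, 0.117, 0.098])]
pivot [(0.69, [0.544, 0.115, 0.092])]
```

View pics/scene0.png

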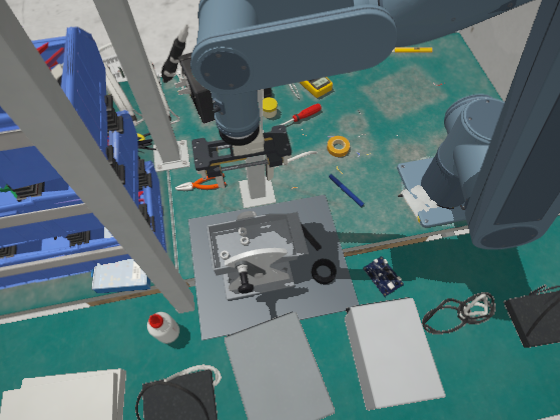

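View pics/side0.png

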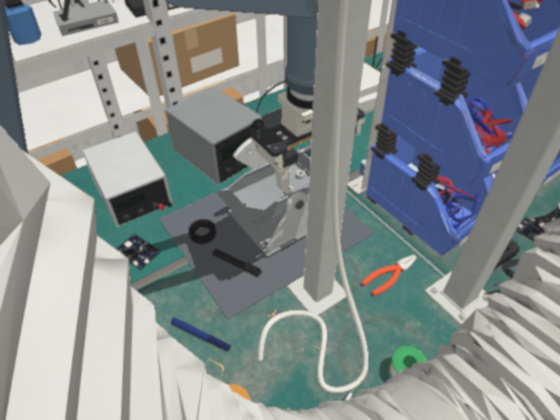

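The scene view shows the stand at about (255,255) with the black knob at (244,280), a slanting shelf post at lower left (185,300) and a post base at (258,190). The side view shows the stand at (285,215), half hidden behind the post at (320,290).

```bash
python3 - <<'E'
from h import *
im=cv2.imread("pics/scene0.png")[180:330,160:360]; cv2.imwrite("pics/sc_crop.png",cv2.resize(im,None,fx=4,fy=4,interpolation=cv2.INTER_CUBIC))
cs=cam("scene"); cd=cam("side"); print(sensors.get_state()["t"])
for n,c in (("scene",cs),("side",cd)):
    for q in ["plunger_neck"]:
        for r in optics.regions_of(n,q)[:2]:
            ys,xs=np.nonzero(r["pixels"]); print(n,r["conf"],xs.mean(),ys.mean(),xs.min(),xs.max(),ys.min(),ys.max())
def ground(c,uv,z=0):
    o,d=ray(c,uv); return np.round(o+d*(z-o[2])/d[2],3)
print("posts",ground(cs,(258,190)),ground(cs,(172,157)),ground(cs,(180,308)),ground(cd,(320,290)),ground(cd,(460,300)))
print("mat corners",[ground(cs,p,.003) for p in [(190,205),(325,197),(358,303),(203,337)]])
E
```

```text
2.05
scene 0.55 245.06422018348624 283.57798165137615 238 253 272 293
side 0.54 257.05333333333334 122.76 252 263 119 127
posts [ 0.51  -0.103  0.   ] [ 0.741 -0.268  0.   ] [0.758 0.19  0.   ] [ 0.521 -0.101  0.   ] [ 0.737 -0.283 -0.   ]
mat corners [array([ 0.704, -0.091,  0.003]), array([ 0.331, -0.04 ,  0.003]), array([0.33 , 0.265, 0.003]), array([0.71 , 0.27 , 0.003])]
```

View pics/sc_crop.png

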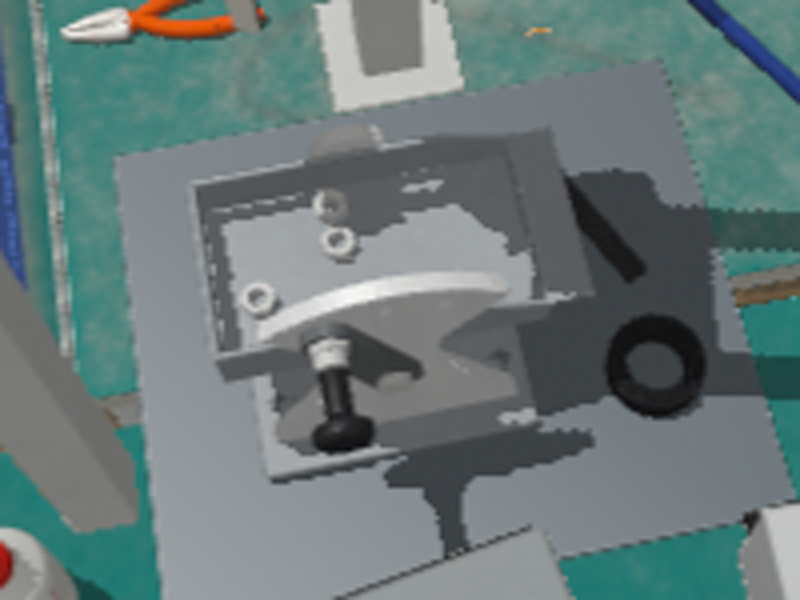

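View pics/wrist0.png

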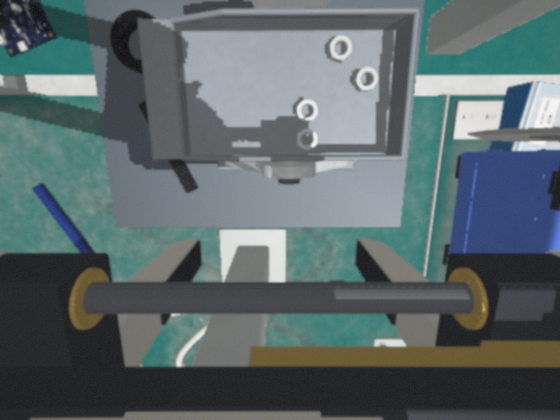

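The wrist view shows the tray from above with its four nuts at (340,47), (366,78), (306,108) and (307,138). The flange is on the left, from (145,20) to (155,155). The scene crop shows the knob head at (342,432) in the crop, with the neck running up to the steel body at (327,350).

```bash
python3 - <<'E'
from h import *
s=sensors.get_state(); print(np.round(pose(),4).tolist(), s["gripper_width"],s["t"])
cs=cam("scene"); cd=cam("side"); cw=cam("wrist")
def at(c,uv,z):
    o,d=ray(c,uv); return np.round(o+d*(z-o[2])/d[2],4)
f=lambda p,q:(np.degrees(np.arctan2(-(p-q)[0],(p-q)[1])))
for a,b,z in [((418,10),(405,158),.134),((138,22),(152,158),.12),((180,18),(187,155),.118)]:
    p,q=at(cw,a,z),at(cw,b,z); print(p,q,f(p,q))
S=lambda u,v:(160+u/4,180+v/4)
for n,p,z in [("base",S(270,480),.013),("base2",S(540,420),.013),("bodyend",S(325,362),.19),("headinner",S(339,418),.186),("headouter",S(345,440),.186)]: print(n,at(cs,p,z))
p,q=at(cs,S(330,372),.194),at(cs,S(339,416),.194); print("neck axis yaw",f(p,q),(p+q)/2)
im=cv2.imread("pics/side0.png")[90:270,190:330]; cv2.imwrite("pics/sd_crop.png",cv2.resize(im,None,fx=4,fy=4,interpolation=cv2.INTER_CUBIC)[:600])
E
```

```text
[[-0.0, 1.0, -0.0, 0.55], [1.0, 0.0, -0.0, 0.0], [-0.0, -0.0, -1.0, 0.2267], [0.0, 0.0, 0.0, 1.0]] 0.09307254901096268 2.15
[0.6547 0.1593 0.134 ] [0.6566 0.0508 0.134 ] 1.0032336911622082
[0.4394 0.1563 0.12  ] [0.4392 0.05   0.12  ] -0.10780002240026576
[0.4723 0.1599 0.118 ] [0.4696 0.0525 0.118 ] -1.4400933617961535
base [0.6404 0.1977 0.013 ]
base2 [0.4715 0.1938 0.013 ]
bodyend [0.5927 0.1958 0.19  ]
headinner [0.5906 0.2252 0.186 ]
headouter [0.5896 0.237  0.186 ]
neck axis yaw -178.3082114317357 [0.59065 0.21495 0.194  ]
```

View pics/sd_crop.png

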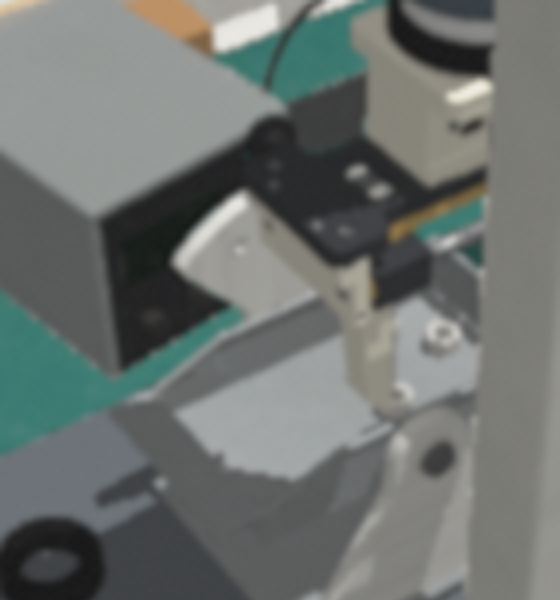

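The side crop shows the knob at (272,135), mostly hidden behind the gripper. The yaw comes out near +1° and the neck near (0.591, 0.212, 0.19). I'll move above it and look with the wrist camera.

step_arm(
  plan=[
    {"slide":[0,0,-0.04]},
    {"slide":[0,0,-0.04]},
    {"slide":[0.04,0,0]},
    {"slide":[0.045,0.01,0]},
    {"slide":[0.045,0.01,0]},
    {"slide":[0.045,0.01,0]},
    {"slide":[0.037,0.011,0],"rotation":[0,0,-0.0175]},
    {"slide":[0,0,0]},
    {"slide":[0,0,0]},
    {"slide":[0,0,0]},
  ],
  hand=0.05,
)

```text
schema error: expected keys slide, rotation
```

```bash
python3 - <<'E'
from h import *
cw=cam("wrist"); cv2.imwrite("pics/w1.png",cw["color"]); print(sensors.get_state()["t"],np.round(pose(),4)[:3].tolist())
cd=cam("side"); cs=cam("scene")
im=np.hstack([cv2.resize(cd["color"][90:190,210:310],(400,400),interpolation=cv2.INTER_CUBIC),cv2.resize(cs["color"][230:330,200:300],(400,400),interpolation=cv2.INTER_CUBIC)]);cv2.imwrite("pics/both1.png",im)
for n in ["wrist","side","scene"]: 
    print(n,[(r["conf"],np.round(r["at"],4)) for r in optics.recognise(n,"plunger_neck")])
np.save("w1T.npy",cw["T"])
for p in [(.591,.212,.186),(.591,.197,.186),(.591,.224,.186)]: print(proj(cw,p),proj(cd,p),proj(cs,p))
E
```

```text
2.35 [[-0.0, 1.0, 0.0, 0.55], [1.0, 0.0, -0.0, 0.0], [-0.0, 0.0, -1.0, 0.2267]]
wrist []
side [(0.52, array([0.5868, 0.2269, 0.1931])), (0.3, array([0.5267, 0.0975, 0.0977]))]
scene [(0.75, array([0.5888, 0.2283, 0.1944]))]
[ 354.46786079 -145.5628799 ] [261.89382026 128.66849606] [243.50178478 278.4104249 ]
[ 352.61543782 -109.94829166] [265.64545044 132.00789106] [242.30710471 271.54449832]
[ 356.02898198 -175.4194046 ] [258.94082441 126.04087971] [244.47248244 283.99014576]
```

View pics/w1.png

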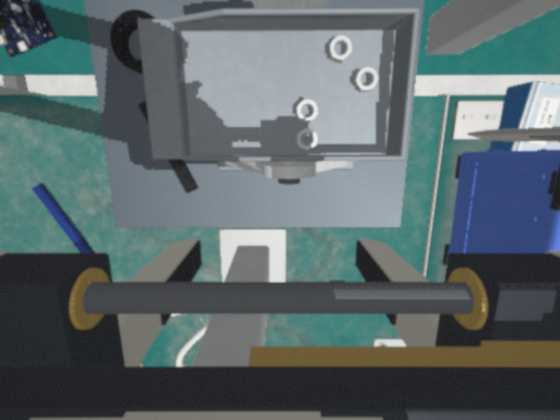

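View pics/both1.png

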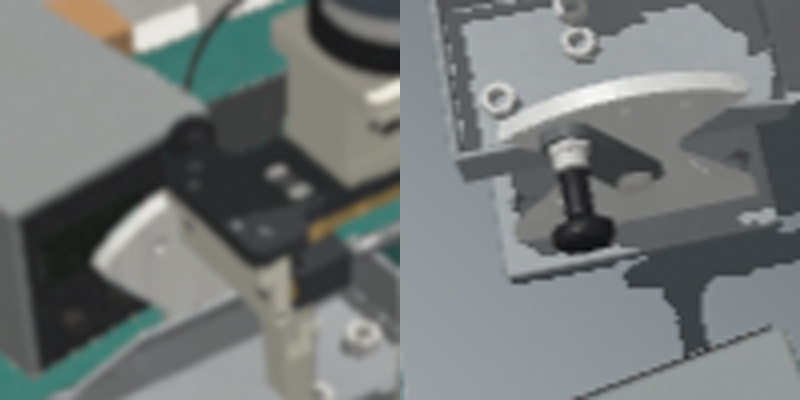

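The move was refused because every row needs both keys, so that wrist picture is unchanged. The scene half shows the neck at about (575,195) in the crop and the head at (583,232). I'll resend the move, stopping short in y so the neck comes into the wrist camera's view.

step_arm(
  plan=[
    {"slide":[0,0,-0.04],"rotation":[0,0,0]},
    {"slide":[0,0,-0.04],"rotation":[0,0,0]},
    {"slide":[0.03,0,0],"rotation":[0,0,0]},
    {"slide":[0.04,0.01,0],"rotation":[0,0,0]},
    {"slide":[0.04,0.01,0],"rotation":[0,0,0]},
    {"slide":[0.03,0.01,0],"rotation":[0,0,0]},
    {"slide":[0.01,0.01,0],"rotation":[0,0,-0.0175]},
    {"slide":[0,0,0],"rotation":[0,0,0]},
    {"slide":[0,0,0],"rotation":[0,0,0]},
    {"slide":[0,0,0],"rotation":[0,0,0]},
  ],
  hand=0.05,
)

```text
t: 3.85
tool_pos: [0.5899, 0.1489, 0.3068]
ee_rot: [0.0, 0.701, 0.713, -0.0]
ft_force: [0.9, 0.9, 0.3]
gripper_width: 0.0502
gripper_force: 0.0
```

```bash
python3 - <<'E'
from h import *
cw=cam("wrist"); cv2.imwrite("pics/w2.png",cw["color"]); print(sensors.get_state()["t"],np.round(pose(),4)[:3].tolist())
cs=cam("scene"); cd=cam("side")
obs=[]
for n,c in [("wrist",cw),("scene",cs),("side",cd)]: 
    print(n,[(r["conf"],np.round(r["at"],4)) for r in optics.recognise(n,"plunger_neck")])
    for r in optics.regions_of(n,"plunger_neck")[:1]:
        ys,xs=np.nonzero(r["pixels"]); obs.append((c,(xs.mean(),ys.mean()))); print(xs.mean(),ys.mean(),xs.min(),xs.max(),ys.min(),ys.max())
print("tri knob centroid",tri(obs) if len(obs)>1 else None)
for p in [(.591,.212,.186),(.591,.197,.186),(.591,.224,.186)]: print(proj(cw,p),proj(cs,p))
import pickle; pickle.dump((cw,cs,cd),open("v2.pkl","wb"))
E
```

```text
3.9 [[-0.0162, 0.9999, 0.0002, 0.5899], [0.9999, 0.0162, -0.0002, 0.1491], [-0.0002, 0.0002, -1.0, 0.3069]]
wrist [(0.88, array([0.5857, 0.2236, 0.1963]))]
280.20917431192663 130.79357798165137 263 298 110 159
scene [(0.7, array([0.5907, 0.2339, 0.1952]))]
245.0829268292683 284.2439024390244 238 253 273 293
side [(0.53, array([0.5851, 0.2258, 0.1923]))]
257.65492957746477 124.9225352112676 252 264 118 131
tri knob centroid [0.58992096 0.22445013 0.18868052]
[279.79004647 142.47760741] [243.50178478 278.4104249 ]
[279.51750178 159.01376673] [242.30710471 271.54449832]
[280.0135313  128.91921321] [244.47248244 283.99014576]
```

View pics/w2.png

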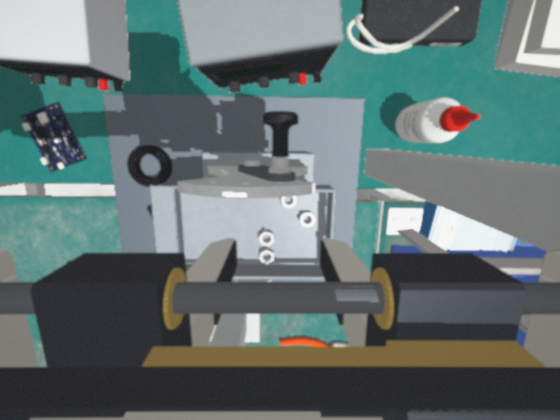

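The wrist view shows the knob head at (280,118) and its neck over rows 126–158. That agrees with the projected neck (280,142), so the neck is at (0.591, 0.212, 0.187). I'll descend with the fingers straddling it.

step_arm(
  plan=[
    {"slide":[0.03,0.002,0],"rotation":[0,0,0]},
    {"slide":[0.033,0,0],"rotation":[0,0,0]},
    {"slide":[0,0,0.03],"rotation":[0,0,0]},
    {"slide":[0,0,0.03],"rotation":[0,0,0]},
    {"slide":[0,0,0.025],"rotation":[0,0,0]},
    {"slide":[0,0,0.02],"rotation":[0,0,0]},
    {"slide":[0,0,0.017],"rotation":[0,0,0]},
    {"slide":[0,0,0.01],"rotation":[0,0,0]},
    {"slide":[0,0,0],"rotation":[0,0,0]},
    {"slide":[0,0,0],"rotation":[0,0,0]},
  ],
)

```text
t: 5.55
tool_pos: [0.5914, 0.2131, 0.1754]
ee_rot: [0.0, 0.701, 0.713, 0.001]
ft_force: [0.0, 0.5, 0.6]
gripper_width: 0.0499
gripper_force: 0.0
```

step_arm(
  plan=[
    {"slide":[0,0,0],"rotation":[0,0,0]},
    {"slide":[0,0,0],"rotation":[0,0,0]},
    {"slide":[0,0,0],"rotation":[0,0,0]},
    {"slide":[0,0,0],"rotation":[0,0,0]},
    {"slide":[0,0,0],"rotation":[0,0,0]},
    {"slide":[0,0,0],"rotation":[0,0,0]},
    {"slide":[0,0,0],"rotation":[0,0,0]},
    {"slide":[0,0,0],"rotation":[0,0,0]},
    {"slide":[0,0,0],"rotation":[0,0,0]},
    {"slide":[0,0,0],"rotation":[0,0,0]},
  ],
  hand=0.01,
  newtons=25,
)

```text
t: 6.8
tool_pos: [0.5908, 0.2131, 0.1747]
ee_rot: [-0.0, 0.701, 0.713, -0.0]
ft_force: [-1.1, -0.1, 0.7]
gripper_width: 0.0151
gripper_force: 25.0
```

The neck is gripped (15 mm opening). Now I'll draw the plunger out 12 mm.

step_arm(
  plan=[
    {"slide":[0.003,0,0],"rotation":[0,0,0]},
    {"slide":[0.003,0,0],"rotation":[0,0,0]},
    {"slide":[0.003,0,0],"rotation":[0,0,0]},
    {"slide":[0.0025,0,0],"rotation":[0,0,0]},
    {"slide":[0,0,0],"rotation":[0,0,0]},
    {"slide":[0,0,0],"rotation":[0,0,0]},
    {"slide":[0,0,0],"rotation":[0,0,0]},
    {"slide":[0,0,0],"rotation":[0,0,0]},
    {"slide":[0,0,0],"rotation":[0,0,0]},
    {"slide":[0,0,0],"rotation":[0,0,0]},
  ],
)

```text
t: 8.05
tool_pos: [0.5907, 0.2221, 0.1746]
ee_rot: [0.001, 0.701, 0.713, -0.002]
ft_force: [-2.6, -8.3, 2.2]
gripper_width: 0.0149
gripper_force: 25.0
```

step_arm(
  plan=[
    {"slide":[0.0015,0,0],"rotation":[0,0,0]},
    {"slide":[0.0015,0,0],"rotation":[0,0,0]},
    {"slide":[0,0,0],"rotation":[0,0,0]},
    {"slide":[0,0,0],"rotation":[0,0,0]},
    {"slide":[0,0,0],"rotation":[0,0,0]},
    {"slide":[0,0,0],"rotation":[0,0,0]},
    {"slide":[0,0,0],"rotation":[0,0,0]},
    {"slide":[0,0,0],"rotation":[0,0,0]},
    {"slide":[0,0,0],"rotation":[0,0,0]},
    {"slide":[0,0,0],"rotation":[0,0,0]},
  ],
)

```text
t: 9.3
tool_pos: [0.5907, 0.2248, 0.1746]
ee_rot: [0.001, 0.701, 0.713, -0.002]
ft_force: [-2.5, -8.8, 2.2]
gripper_width: 0.0147
gripper_force: 25.0
```

The plunger is drawn out about 11.7 mm. Next I'll swing it forward along the arc, stopping a little short of the middle hole.

step_arm(
  plan=[
    {"slide":[0,-0.0029,-0.0013],"rotation":[0,0,0]},
    {"slide":[0,-0.0029,-0.0011],"rotation":[0,0,0]},
    {"slide":[0,-0.0029,-0.001],"rotation":[0,0,0]},
    {"slide":[0,-0.0029,-0.0009],"rotation":[0,0,0]},
    {"slide":[0,-0.0029,-0.0007],"rotation":[0,0,0]},
    {"slide":[0,-0.0029,-0.0006],"rotation":[0,0,0]},
    {"slide":[0,-0.0029,-0.0005],"rotation":[0,0,0]},
    {"slide":[0,-0.0029,-0.0004],"rotation":[0,0,0]},
    {"slide":[0,0,0],"rotation":[0,0,0]},
    {"slide":[0,0,0],"rotation":[0,0,0]},
  ],
  newtons=20,
)

```text
t: 10.55
tool_pos: [0.5711, 0.2244, 0.1826]
ee_rot: [0.004, 0.701, 0.713, 0.001]
ft_force: [5.5, -9.5, 2.5]
gripper_width: 0.015
gripper_force: 20.1
```

```bash
python3 - <<'E'
from h import *
cs=cam("scene");s=sensors.get_state();print(s["t"],s["ft_force"],s["moment"])
a=cv2.resize(cs["color"][220:320,190:320],(780,600),interpolation=cv2.INTER_CUBIC);cv2.imwrite("pics/s3.png",a)
E
```

```text
10.6 [ 5.24923823 -9.38061053  2.58144419] [-1.55751227 -1.08428499 -0.15905133]
```

View pics/s3.png

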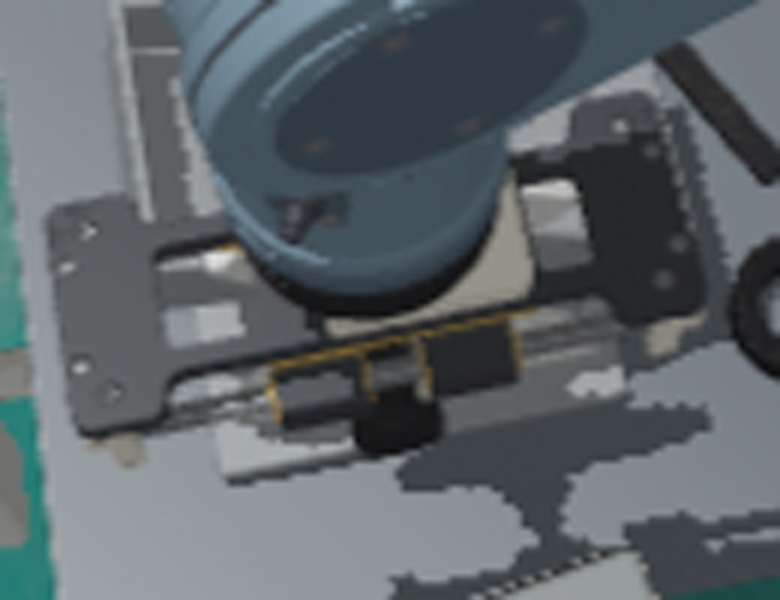

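The view shows the gripper still holding the knob at (400,420) and the brush and tape untouched. The neck has moved about 20 mm forward. I'll go on to just short of the hole.

step_arm(
  plan=[
    {"slide":[0,-0.002,-0.0001],"rotation":[0,0,0]},
    {"slide":[0,-0.002,-0.0001],"rotation":[0,0,0]},
    {"slide":[0,-0.002,0],"rotation":[0,0,0]},
    {"slide":[0,-0.0015,0],"rotation":[0,0,0]},
    {"slide":[0,0,0],"rotation":[0,0,0]},
    {"slide":[0,0,0],"rotation":[0,0,0]},
    {"slide":[0,0,0],"rotation":[0,0,0]},
    {"slide":[0,0,0],"rotation":[0,0,0]},
    {"slide":[0,0,0],"rotation":[0,0,0]},
    {"slide":[0,0,0],"rotation":[0,0,0]},
  ],
)

```text
t: 11.85
tool_pos: [0.5641, 0.2245, 0.1836]
ee_rot: [0.004, 0.701, 0.713, 0.002]
ft_force: [5.2, -9.4, 6.4]
gripper_width: 0.0152
gripper_force: 20.0
```

step_arm(
  plan=[
    {"slide":[0,0,0],"rotation":[0,0,0]},
    {"slide":[0,0,0],"rotation":[0,0,0]},
    {"slide":[0,0,0],"rotation":[0,0,0]},
    {"slide":[-0.002,0,0],"rotation":[0,0,0]},
    {"slide":[-0.002,0,0],"rotation":[0,0,0]},
    {"slide":[-0.002,0,0],"rotation":[0,0,0]},
    {"slide":[-0.002,0,0],"rotation":[0,0,0]},
    {"slide":[-0.002,0,0],"rotation":[0,0,0]},
    {"slide":[0,0,0],"rotation":[0,0,0]},
    {"slide":[0,0,0],"rotation":[0,0,0]},
  ],
  hand=0.019,
)

```text
t: 13.1
tool_pos: [0.5619, 0.2188, 0.1819]
ee_rot: [0.0, 0.701, 0.713, 0.003]
ft_force: [4.7, 3.6, 0.8]
gripper_width: 0.019
gripper_force: 2.9
```

The knob is caged and the pin is riding on the plate. I'll push gently forward until it snaps in.

step_arm(
  plan=[
    {"slide":[0.001,-0.001,0],"rotation":[0,0,0]},
    {"slide":[0,-0.001,0],"rotation":[0,0,0]},
    {"slide":[0,-0.001,0],"rotation":[0,0,0]},
    {"slide":[0,-0.001,0],"rotation":[0,0,0]},
    {"slide":[0,-0.001,0],"rotation":[0,0,0]},
    {"slide":[0,-0.001,0],"rotation":[0,0,0]},
    {"slide":[0,0,0],"rotation":[0,0,0]},
    {"slide":[0,0,0],"rotation":[0,0,0]},
    {"slide":[0,0,0],"rotation":[0,0,0]},
    {"slide":[0,0,0],"rotation":[0,0,0]},
  ],
)

```text
t: 14.35
tool_pos: [0.5556, 0.2183, 0.1815]
ee_rot: [0.001, 0.701, 0.713, 0.001]
ft_force: [7.6, 2.4, -2.6]
gripper_width: 0.0192
gripper_force: 3.7
```

```bash
python3 - <<'E'
from h import *
cs=cam("scene");cv2.imwrite("pics/s4.png",cs["color"])
for q in ["plunger_neck","plunger"]:
  print(q,[(round(r["conf"],2),np.round(r["at"],4)) for r in optics.recognise("scene",q)][:3])
  for r in optics.regions_of("scene",q)[:2]:
    ys,xs=np.nonzero(r["pixels"]); print(xs.mean(),ys.mean(),xs.min(),xs.max(),ys.min(),ys.max())
for f in ["s3"]:pass
g=cv2.cvtColor(cs["color"],cv2.COLOR_BGR2GRAY)
for name,yo in [("home",.2131),("ride",.2231)]:
    for p in [(.559,yo+.012,.193),(.559,yo+.023,.193),(.559,yo+.023,.177)]: print(name,proj(cs,p))
c=int(round(proj(cs,(.559,.22,.19))[0])); print(c); print(g[272:306,c-8:c+9:2])
E
```

```text
plunger_neck [(0.55, array([0.5564, 0.2362, 0.2022])), (0.47, array([0.6196, 0.0915, 0.1308]))]
262.44871794871796 283.9871794871795 256 268 280 288
plunger [(0.51, array([0.5505, 0.2314, 0.2022]))]
home [259.98040517 280.34565773]
home [260.98749251 285.53149781]
home [261.24190228 287.96803483]
ride [260.89539937 285.05725953]
ride [261.91443845 290.30506445]
ride [262.15417186 292.6728009 ]
260
[[ 37  36  50  73  76  62  67  59 101]
 [ 67  89  93  45  36  29  73  42  88]
 [ 91  70  57  26  25  25  68  57  72]
 [ 50  44  45  28  46  59  68  71  84]
 [ 40  41  56  62  68  72  72  89  92]
 [ 86  61  48  75  75  93  77  75  78]
 [ 89  86  41  96  82  79  73  77  98]
 [ 89  88  72  75  85  49  45  68 106]
 [ 89  88  82  51  38  27  27  31  62]
 [ 79  70  55  62  25  25  25  25  28]
 [ 51  43  37  35  26  24  25  26  22]
 [ 37  36  35  29  30  26  25  26  26]
 [ 36  35  35  29  27  26  25  24  24]
 [ 71  49  26  26  24  24  24  23  31]
 [ 99  51  24  24  24  23  24  24  65]
 [ 97  80  24  23  24  23  23  42  94]
 [ 96  96  36  22  23  30  59  91  96]
 [ 97  96  93  76  76  93  94  96  96]
 [ 97  96  97  95  95  98  97  97  99]
 [ 97  96  97  97  97  98 100  92  80]
 [ 96  98 125 145  97  88  79  71  69]
 [153 136 109  92  74  70  68  68  68]
 [104  88  73  69 137  68  67  68  68]
 [ 70 104 139 138  84  68  67  68  67]
 [ 68 142 144  84  67  67  67  67  68]
 [139 145 129  68  68  68  67  68  67]
 [146 145  80  67  67  67  67  67  67]
 [146 145  67  67  67  68  67  68  67]
 [146 146 121  67  68  68  68  67  68]
 [147 146 127  67  67  68 102 138 102]
 [147 146 144 139 139 138 140 144 139]
 [147 147 146 146 145 145 144 144 143]
 [147 147 146 146 145 145 145 144 144]
 [148 147 147 146 146 145 145 145 144]]
```

The bottom edge of the knob is at row 288. Home predicts 288 and riding predicts 292.7, so it has snapped into the middle hole. I'll release it and retreat upward.

step_arm(
  plan=[
    {"slide":[0,0.003,0],"rotation":[0,0,0]},
    {"slide":[0,0,0],"rotation":[0,0,0]},
    {"slide":[0,0,0],"rotation":[0,0,0]},
    {"slide":[0,0,0],"rotation":[0,0,0]},
    {"slide":[0,0,-0.015],"rotation":[0,0,0]},
    {"slide":[0,0,-0.03],"rotation":[0,0,0]},
    {"slide":[0,0,-0.03],"rotation":[0,0,0]},
    {"slide":[0,0,-0.03],"rotation":[0,0,0]},
    {"slide":[0,0,-0.03],"rotation":[0,0,0]},
    {"slide":[0,0,0],"rotation":[0,0,0]},
  ],
  hand=0.05,
)

```text
t: 15.85
tool_pos: [0.5583, 0.2183, 0.3202]
ee_rot: [0.002, 0.701, 0.713, 0.003]
ft_force: [0.0, -0.0, -1.1]
gripper_width: 0.0496
gripper_force: 0.0
```

step_arm(
  plan=[
    {"slide":[-0.03,0,0],"rotation":[0,0,0]},
    {"slide":[-0.04,0,0],"rotation":[0,0,0]},
    {"slide":[-0.04,0,0],"rotation":[0,0,0]},
    {"slide":[-0.04,0,0],"rotation":[0,0,0]},
    {"slide":[-0.04,0,0],"rotation":[0,0,0]},
    {"slide":[-0.01,0,0],"rotation":[0,0,0]},
    {"slide":[0,0,0],"rotation":[0,0,0]},
    {"slide":[0,0,0],"rotation":[0,0,0]},
    {"slide":[0,0,0],"rotation":[0,0,0]},
    {"slide":[0,0,0],"rotation":[0,0,0]},
  ],
)

```text
t: 17.1
tool_pos: [0.5606, 0.0189, 0.3164]
ee_rot: [-0.0, 0.7, 0.714, 0.0]
ft_force: [0.1, -0.8, -0.0]
gripper_width: 0.0502
gripper_force: 0.0
```

```bash
python3 - <<'E'
from h import *
cw=cam("wrist"); cs=cam("scene"); s=sensors.get_state(); print(s["t"],s["ft_force"])
r=lambda i:cv2.resize(i,(400,500),interpolation=cv2.INTER_CUBIC)
cv2.imwrite("pics/fin.png",np.hstack([r(cs["color"][200:325,190:290]),r(cw["color"][0:250,120:320])]))
for n in("wrist","scene"):
    for q in("plunger_neck","nut0","tape_black","esd_brush"): print(n,q,[(round(r["conf"],2),np.round(r["at"],3).tolist()) for r in optics.recognise(n,q)])
E
```

```text
17.2 [0.86570998 0.42136613 0.07873456]
wrist plunger_neck [(0.54, [0.491, 0.114, 0.07])]
wrist nut0 [(0.76, [0.488, 0.086, 0.073]), (0.76, [0.49, 0.117, 0.07]), (0.48, [0.491, 0.068, 0.071]), (0.26, [0.571, 0.133, 0.121])]
wrist tape_black [(0.69, [0.396, 0.174, 0.019])]
wrist esd_brush [(0.63, [0.415, 0.055, 0.014])]
scene plunger_neck [(0.48, [0.559, 0.229, 0.2])]
scene nut0 [(0.69, [0.567, 0.129, 0.106]), (0.62, [0.488, 0.091, 0.072]), (0.19, [0.553, 0.227, 0.202])]
scene tape_black [(0.74, [0.393, 0.172, 0.021])]
scene esd_brush [(0.81, [0.408, 0.059, 0.011]), (0.73, [0.391, 0.173, 0.021])]
```

View pics/fin.png

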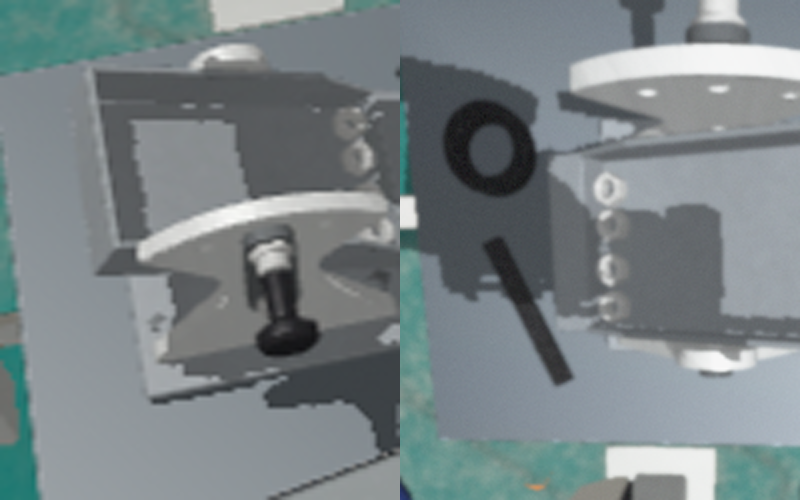

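The final view shows all four nuts lined up at the front lip, at (610,188), (612,225), (611,268) and (610,306). The knob sits at the middle hole with its bottom edge near row 288, which is home, and the tape and brush haven't moved.

```bash
python3 -c "
from cell import ticket
print(ticket.sign_off())"
```

```text
the job is handed in; nothing more can be done
None
```

I handed the job in: the last pictures show the plunger home in the middle hole, all four nuts at the front lip, the tape and brush where they were, and the arm clear; I didn't re-check the cutters, and the hand-in returned no verdict.

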